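Clamp a soap box in the wrapping jig

ROBOT

A 7-joint arm with a two-finger parallel gripper is mounted at the origin on a cart in front of the work surface, level with it; the furniture and walls round the work are solid. World frame = base frame: x ahead of the robot, y to its left, z up, the work surface at z = 0. Lengths are in m, angles in rad, forces in N, time in s.
With the tool pointing down it reaches from about 0.425 to 0.925 m from the base axis. Payload 6.8 kg.
Tool frame: the origin (TCP) lies at the very end of the fingers, on their centre line; the grasp point (between the pads) lies r.grasp_offset behind it (r.grasp_offset is the distance from the TCP to the grasp point, in m); z points along the fingers, y is the direction in which the jaws open and shut (so a half turn about z gives the same grasp; the last joint's range is limited). The gripper opens to 85 mm and grips with 20 to 120 N. Pads are 22 mm wide; open, the fingers measure 114 mm over their backs; the gripper's body (76 mm by 85 mm) begins 54 mm behind the grasp point. The pads swing forward as they close: fully open they stand 13 mm farther back than shut.
Start: joints at [1.239, 0.477, 0.022, 1.555, -0.011, 1.109, -0.083], TCP at [0.15, -0.658, 0.2] pointing down, gripper open.
Joint ranges: [-2.96, 2.96], [-0.34, 2.1], [-1.41, 1.46], [0.24, 2.44], [-1.37, 4.51], [0.17, 1.92], [-2.96, 2.96]. Speed limits (rad/s): [2.39, 2.39, 3.14, 3.14, 3.14, 3.14, 3.14].

INTERFACE

Orientations are given as a rotation vector (axis times angle).
In Python, from bench import r gives the robot as it stands.
- The arm moves only by the shell command python3 -m jog 'ROWS' [FORCE]. ROWS is JSON, one flat list of numbers, 7 for each row, row after row: the turn, a rotation vector about the tool's x, y, z normalised to -1 to 1, where 1 is 180 degrees, then the shift along the tool's x, y, z normalised to -1 to 1, where 1 is 200 mm, then the opening, from 0 (shut) to 1 (fully open). In form: [wx, wy, wz, x, y, z, hand, wx, wy, wz, x, y, z, hand, ...]. A call has 1 to 12 rows; each row is the pose to reach, as a shift and turn from the pose measured when the call began, along the tool's axes at that moment, turning the shorter way round; what a row does not reach only later rows make up. A row lasts 1/10 s, in which the tool goes at most 50 mm and 8.59 degrees, less where a joint would pass 70% of its speed; a pose out of reach is approached as far as the arm can. A call with a number of a shift or a turn outside -1 to 1 is refused whole. A call with a gripper value outside its range is refused whole. The fingers move at their own pace and stop on an object; FORCE is the grip in N (left out, the last holds). Time passes only in rows, so rows that repeat a pose let the fingers close. It gives the time, the measured TCP pose, the force and the opening at its end, in the units of the state.
- r.get_obs(): the state, without advancing time (a new reading comes with each control period).
- r.grab_frame(name): name is "side" or "top"; returns the picture (400x640x3 uint8, red, green, blue); there is no depth.
- r.calibration(name): a dict with "K" (3x3 intrinsics, pixels), "dist_coeffs" ([k1, k2, p1, p2, k3] as OpenCV has them; the pictures are not rectified), "origin" and "rotation" of the camera in the world. Camera axes: x right, y up, looking along -z (the intrinsics and any distortion apply to the point x, -y, -z); pixel columns grow to the right and rows downward; lengths in m; the calibration is good to about 2 mm. A picture is of the moment at which its call begins. calibration takes no time and is no camera call.
- r.hand_in(): hands the job in, once; it reports no verdict.
The state is a dict: "clock": time; "joints": joint angles; "qvel": joint speeds; "tau": joint torques, N m; "tcp_pos": TCP position; "orientation": TCP orientation; "contact_force": force on the tool from outside, world axes, zero at the start; "moment": the same for the moment, N m; "grip_width": finger opening in m.
Only numpy, scipy, OpenCV 4.12 (cv2) and the standard library are available. Lean on these libraries where they do the work, as an engineer would, in place of code of your own. Each camera call takes 0.05 s, during which the arm holds its last target.

TASK

Slide the boxed soap along the channel of the wrapping jig until it sits against the end stop, then push the clamp's handle over and down until it snaps into lock and the clamp's foot holds the box. Do it all by pushing with the fingers: do not grasp or lift anything, leave the tins and the other box alone, and take the hand away at the end.

Things in the scene. Friction and masses are not known exactly. Their poses are not given: they have to be found in the camera images.
- jig: Fixed pale wooden wrapping jig, 20 mm thick: channel board (x +-47, y -105 to +52 mm) and clamp board (x 44 to 124, y +-45). Origin: on the table, below the centre of the seated box. y: level, the way the box is pushed along the channel; x: level, the way the handle points; z: up. Channel floor z = 20 mm, 62 mm wide between strips (10 mm wide, y -101 to +39 mm, top z = 32 mm); its -y end is open.
- stop_face (a point): Foot of the end stop's face: x = 0, y = 39, z = 20 mm of the jig, axes as the jig's. The stop is a wooden strip across the channel, 10 mm thick, top at z = 34 mm of the jig.
- soap: Boxed bar of soap, pale pink carton 56 x 78 x 26 mm, about 0.12 kg, loose in the channel with 3 mm to spare on each side. Origin: centre of its underside; y: its 78 mm side, along the channel within a few degrees; z: up. It starts 28 to 45 mm short of its seat; seated, its origin is at y = 0, z = 20 mm of the jig and its +y face touches the stop.
- clamp_handle (a joint): Clamp handle's angle, rad: 0 = open (rises 50 degrees above level towards the jig's +x), 0.90 = locked (level within 2 degrees, pointing to +x). Turns about the jig's y axis through handle_pivot. A spring drives it back to 0 until the dead point at about 0.67; past that it snaps by itself to its stop at 0.90 and stays. 90 mm from the pivot it takes 8 to 10 N at most.
- handle_pivot (a point): The handle's pivot: at x = 85, y = 0, z = 80 mm of the jig. Axes as the jig's.
- grip_top (a point): Middle of the upper (to be pushed) face of the handle's black grip, 90 mm along the handle from the pivot and 7 mm above its centre line; it moves with the handle. The grip is 28 mm wide, 14 mm thick and reaches from 46 to 120 mm from the pivot.
- foot_arm_pivot (a point): Pivot of the clamp's hold-down arm, x = 58, y = 0, z = 75 mm of the jig, between steel cheeks (x 46 to 104, 30 mm wide, top z = 89 mm). Open, the arm stands up at x 23 to 75, to z = 145 mm, its rubber foot pointing to -x. As the handle goes down the arm swings to -x and down; its sprung foot then presses on the middle of the seated box with about 3.5 N.
- clamp_pad: The clamp's round black rubber foot, 20 mm across, on a sprung spindle at the arm's end, 58 mm from the arm's pivot. Origin: centre of its pressing face; z: from that face up the spindle. Locked on the seated box, it presses on the middle of the box's top (jig x = 0, y = 0).
- flat_tin: Bystander: round tin, 74 mm across, 32 mm high, standing on the table. Origin: centre of its underside.
- green_box: Bystander: flat green carton 50 x 50 x 22 mm on the table. Origin: centre of its underside.
- tin_box: Bystander: patterned red and white rectangular tin, 62 x 118 x 82 mm, on the table. Origin: centre of its underside.
Mind the look-alikes: they are no part of the job. What is shaped like the soap but yellow is not meant.

How it is judged:
On the way, in this order (a step that is already met when the one before it is completed fails the run):
1. the soap box sits against the end stop (within 3 mm) while the clamp is still open (y of soap in the frame of jig above -0.003 m and value of joint clamp_handle below 0.3 rad), for 0.2 s.
2. the handle has snapped over into lock (value of joint clamp_handle above 0.86 rad), for 0.2 s.
At the end, for the whole second after the job is handed in: The handle is locked (over 0.86 rad), the soap box lies flat in the channel within 3 mm of the end stop, at rest and held down by the clamp's foot (value of joint clamp_handle above 0.86 rad and y of soap in the frame of jig above -0.003 m and z of soap in the frame of jig below 0.023 m and angle between soap's own z axis and vertical below 0.05 rad and contact force between soap and clamp_pad above 1.5 N and linear speed of soap below 0.01 m/s); the robot touches nothing.
It fails at once if the soap box is lifted or tipped out of the channel (z of soap in the frame of jig above 0.03 m or angle between soap's own z axis and vertical above 0.25 rad).
It fails at once if a bystander is moved more than 15 mm (distance of any of flat_tin, green_box, tin_box from where it was at the start of the episode above 0.015 m).
It also fails if it takes over 51 s, if anything falls off the work surface, if the arm or the gripper's body presses on something with over 40 N, if the wrist force passes 120 N, or if a joint passes its speed limit or range.

## Working session

There is one attempt and no reset: what is moved stays moved. The work goes in short steps, Python scripts to look and compute and a shell command to move; the robot and the scene stay as the last step left them, time stands still between calls to the robot, and variables do not carry over. Pictures are saved under pics/ and viewed, and the job is handed in when it is done.

```bash
mkdir -p pics; ls; python3 - <<'E'
from bench import r
import cv2
print(r.get_obs(), r.grasp_offset)
for n in("side","top"):
    cv2.imwrite(f"pics/{n}0.png",r.grab_frame(n)[:,:,::-1]); print(n,r.calibration(n))
E
```

```text
pics
{'clock': 0.0, 'joints': array([ 1.23891841,  0.47782741,  0.02233016,  1.55645667, -0.01147258,
        1.10933494, -0.08308423]), 'qvel': array([-7.22489381e-05, -1.37886515e-03, -1.03719786e-03, -1.22113724e-04,
       -1.16364713e-03, -9.36858644e-04, -1.08749449e-03]), 'tau': array([ 7.21447268e-04, -5.96455836e+01,  1.60916727e+00, -2.81193835e+01,
        1.27077903e-02,  9.23201675e-03,  4.02650210e-05]), 'tcp_pos': array([ 0.14962126, -0.65752324,  0.19860511]), 'orientation': array([-3.12008829e+00, -3.50659298e-01,  5.85207323e-04]), 'contact_force': array([ 0.26011035, -0.75269127,  0.1637207 ]), 'moment': array([ 0.01132216, -0.0161167 ,  0.00924342]), 'grip_width': 0.08557571227229925} 0.0187
side {'K': array([[412.02058293,   0.        , 324.96081699],
       [  0.        , 412.02058293, 202.41237926],
       [  0.        ,   0.        ,   1.        ]]), 'dist_coeffs': array([-0.0220615,  0.       ,  0.       ,  0.       ,  0.       ]), 'origin': array([0.28568061, 0.86611681, 0.51727003]), 'rotation': array([ 0.27958719, -1.5027486 , -2.41446353])}
top {'K': array([[516.92379641,   0.        , 323.08226889],
       [  0.        , 516.92379641, 203.69854883],
       [  0.        ,   0.        ,   1.        ]]), 'dist_coeffs': array([-0.02979364,  0.        ,  0.        ,  0.        ,  0.        ]), 'origin': array([ 0.1047573 , -0.023894  ,  1.37438704]), 'rotation': array([ 0.32023755, -0.24724558, -1.3258826 ])}
```

View pics/side0.png

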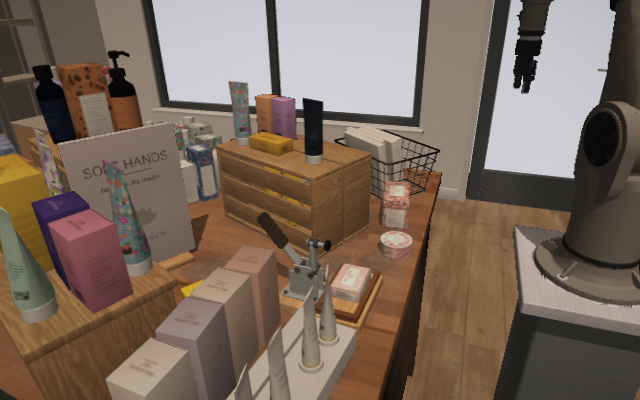

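View pics/top0.png

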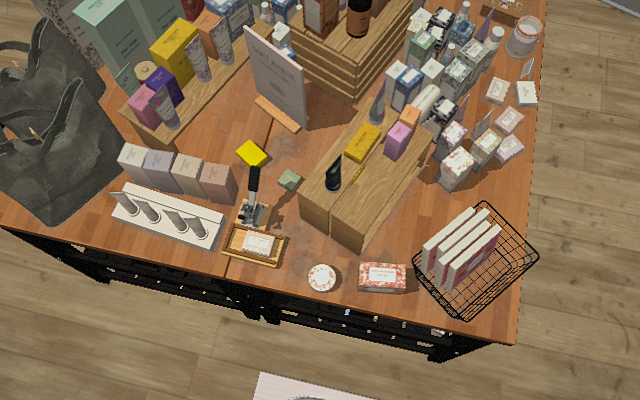

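The side view shows the clamp handle at about (272,230) and the soap in its jig at (352,282). In the top view the jig is at (253,243), the soap at (258,243) and the grip at (253,180). I'll take close crops next.

```bash
cat > h.py <<'E'
import numpy as np, cv2
from scipy.spatial.transform import Rotation as R
from bench import r
class Cam:
    def __init__(s,n):
        c=r.calibration(n); s.K=c["K"]; s.d=c["dist_coeffs"]; s.o=c["origin"]; s.R=R.from_rotvec(c["rotation"]).as_matrix()
    def ray(s,px):
        p=cv2.undistortPoints(np.array(px,float).reshape(-1,1,2),s.K,s.d)[:,0]
        d=np.c_[p[:,0],-p[:,1],-np.ones(len(p))]
        return d@s.R.T
    def plane(s,px,z):
        d=s.ray(px); return s.o+d*((z-s.o[2])/d[:,2])[:,None]
    def proj(s,P):
        q=(np.atleast_2d(P)-s.o)@s.R; q=q*[1,-1,-1]
        return cv2.projectPoints(q,np.zeros(3),np.zeros(3),s.K,s.d)[0][:,0]
def crop(src,x0,y0,x1,y1,f,out):
    im=cv2.imread(src)[y0:y1,x0:x1]; cv2.imwrite(out,cv2.resize(im,None,fx=f,fy=f,interpolation=cv2.INTER_CUBIC))
E
python3 - <<'E'
from h import *
crop("pics/top0.png",210,130,310,280,4,"pics/topc.png")
crop("pics/side0.png",240,200,400,330,5,"pics/sidec.png")
E
```

```text
(no output)
```

View pics/topc.png

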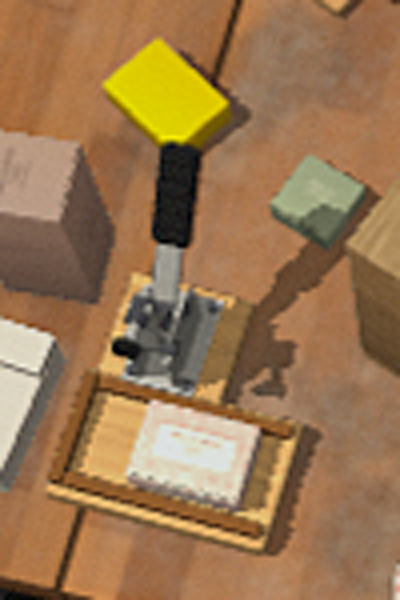

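View pics/sidec.png

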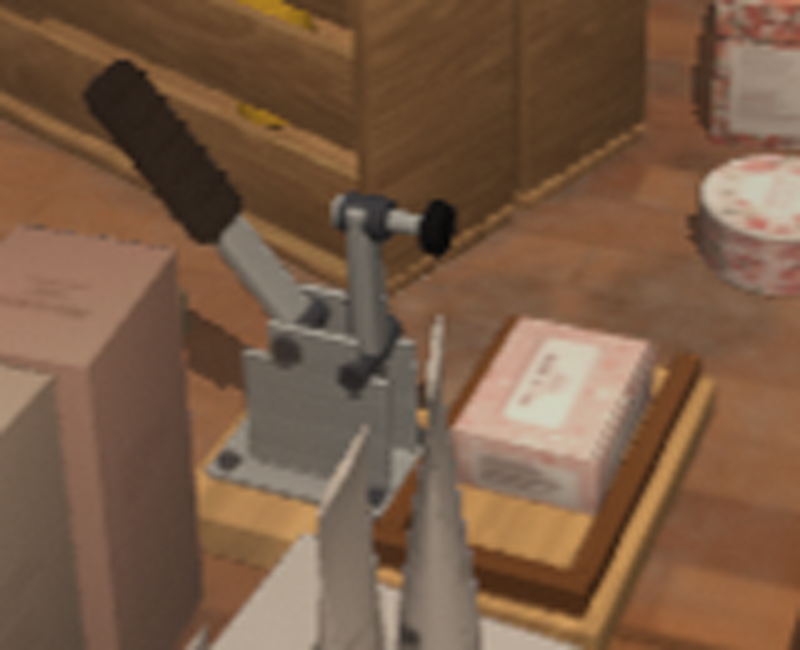

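```bash
python3 - <<'E'
from h import *
crop("pics/top0.png",218,215,293,270,10,"pics/topd.png")
E
```

```text
(no output)
```

View pics/topd.png

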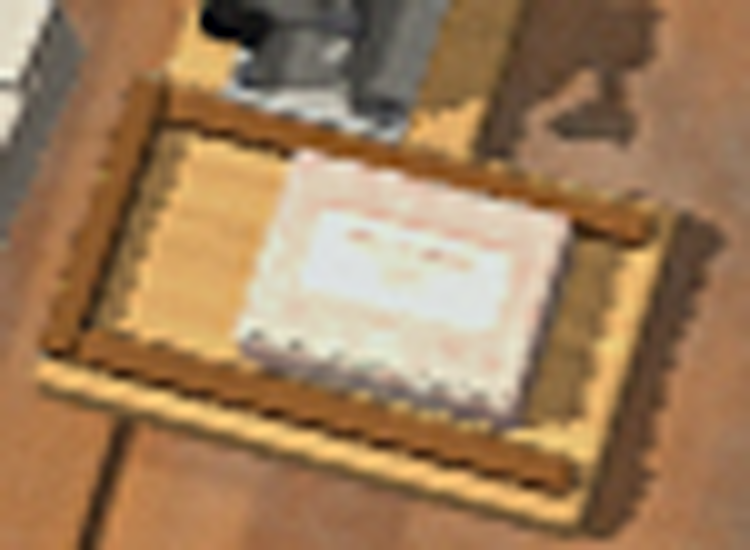

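```bash
cat > fit.py <<'E'
from h import *
from scipy.optimize import least_squares
t=Cam("top"); s=Cam("side")
def f(px,x0,y0,k): return (np.array(px,float)+.5)/k-.5+[x0,y0]
# jig pts, top view
tj=[((41,49,34),(140,78)),((-41,49,34),(50,350)),((41,-101,32),(650,212)),((-41,-101,32),(570,492)),((47,-105,20),(678,212)),((-47,-105,20),(590,520))]
J=np.array([a for a,_ in tj])/1000.; px=f([b for _,b in tj],218,215,10)
W=np.array([t.plane([p],j[2])[0] for p,j in zip(px,J)])
def res(v,w=W):
    c,sn=np.cos(v[2]),np.sin(v[2]); return np.c_[c*J[:,0]-sn*J[:,1]+v[0],sn*J[:,0]+c*J[:,1]+v[1]]-w[:,:2]
o=least_squares(lambda v:res(v).ravel(),[W[:,0].mean(),W[:,1].mean(),0])
print(o.x,np.degrees(o.x[2])); print(np.round(res(o.x)*1000,1))
# soap
S=t.plane(f([(300,150),(575,222),(515,412),(240,338)],218,215,10),.046)
print(S, [np.linalg.norm(S[i]-S[i-1]) for i in range(4)])
c,sn=np.cos(o.x[2]),np.sin(o.x[2]); Rj=np.array([[c,-sn],[sn,c]])
print("soap in jig",(S[:,:2]-o.x[:2])@Rj,((S[:,:2].mean(0)-o.x[:2])@Rj))
# checks in side view
def w(p): p=np.atleast_2d(p)/1000.; return np.c_[p[:,:2]@Rj.T+o.x[:2],p[:,2]]
P=[(85,0,80),(85+90*np.cos(.873)-7*np.sin(.873),0,80+90*np.sin(.873)+7*np.cos(.873)),(-41,49,34),(41,49,34),(-47,52,20),(124,45,20),(-41,-101,32)]
print("side",np.round(s.proj(w(P)),1)); print("top",np.round(t.proj(w(P)),1)); print(np.round(w(P),3))
E
python3 fit.py
```

```text
[ 0.4648078   0.288912   -0.02763353] -1.583284522673183
[[ 0.4  1.2]
 [-1.4  2.3]
 [ 1.4 -2.3]
 [ 0.2 -0.9]
 [ 2.  -0.9]
 [-2.5  0.6]]
[[0.4931078  0.28397356 0.046     ]
 [0.49019558 0.2058995  0.046     ]
 [0.43538233 0.20769042 0.046     ]
 [0.43846389 0.28486262 0.046     ]] [np.float64(0.0546511467464498), np.float64(0.07812836107374743), np.float64(0.05484249788398797), np.float64(0.07723370389699856)]
soap in jig [[ 0.02842564 -0.00415463]
 [ 0.02767172 -0.08227935]
 [-0.02717008 -0.0820036 ]
 [-0.02622197 -0.00477571]] [ 0.00067633 -0.04330332]
side [[299.8 264.3]
 [271.8 225. ]
 [356.5 316.9]
 [312.1 305.8]
 [359.2 325.2]
 [272.1 300.1]
 [378.9 269.5]]
top [[250.7 205.8]
 [253.  177.3]
 [221.6 249.9]
 [231.2 222.1]
 [220.8 253.1]
 [242.6 197.4]
 [274.9 263.8]]
[[0.55  0.287 0.08 ]
 [0.602 0.285 0.153]
 [0.425 0.339 0.034]
 [0.507 0.337 0.034]
 [0.419 0.342 0.02 ]
 [0.59  0.33  0.02 ]
 [0.421 0.189 0.032]]
```

Candidates for the soap in the top view: the pink carton in the channel (258,243), which I take as the soap; the yellow box (252,153), the yellow carton on the crate (362,142), the purple and pink cartons on the left and the red and white tin (382,277) are all rejected. The crop confirms a pale pink carton lying in the channel. It measures 78 x 55 mm and sits at jig y = -43 mm, which agrees with the description. The predicted pivot and grip positions match the side view. Next I'll check the obstacles beside the handle and work out the move.

```bash
cat > go.py <<'E'
from h import *
JO=np.array([.4648,.2889]); YAW=-.0276
c_,s_=np.cos(YAW),np.sin(YAW); RJ=np.array([[c_,-s_,0],[s_,c_,0],[0,0,1]])
def jw(p): return RJ@(np.array(p)/1000.)+[*JO,0]
def wj(p): return RJ.T@(np.array(p)-[*JO,0])*1000
def rows(pos,Rt=None):
    """print normalised row to reach world pos, orientation Rt (matrix)"""
    o=r.get_obs(); R0=R.from_rotvec(o["orientation"]); 
    d=R0.inv().apply(np.array(pos)-o["tcp_pos"])/.2
    w=np.zeros(3) if Rt is None else (R0.inv()*R.from_matrix(Rt)).as_rotvec()/np.pi
    print("clock %.2f"%o["clock"],"row",np.round(np.r_[w,d],3))
def tool(tilt_y=0,tilt_x=0,yaw=0):
    """tool down with tool x ~ jig x; tilt_y: tip leans toward jig +y (deg); tilt_x: tip leans to jig +x; """
    B=R.from_euler('z',yaw,degrees=True)*R.from_euler('x',180,degrees=True)
    T=R.from_euler('x',tilt_y,degrees=True) * R.from_euler('y',-tilt_x,degrees=True)
    return RJ@(T*B).as_matrix()
E
python3 - <<'E'
from go import *
t=Cam("top"); s=Cam("side")
print("tool",np.round(R.from_rotvec(r.get_obs()["orientation"]).as_matrix(),2))
print("tool20",np.round(tool(20),2), np.round(tool(0,20),2))
print("carton base",t.plane([(234,204)],0)); 
def tri(a,b):
    d1=t.ray([a])[0];d2=s.ray([b])[0]
    k=np.linalg.lstsq(np.c_[d1,-d2],s.o-t.o,rcond=None)[0]
    p,q=t.o+k[0]*d1,s.o+k[1]*d2; return (p+q)/2,np.linalg.norm(p-q)
print("carton top near corner", tri((230,165.5),(275,250)))
print("crate left-low corner", tri((300.5,186),(220,148)))
print("crate front corner", tri((330,209),(312,179)), t.plane([(302,207)],0))
print("jar 333,190", tri((335,160),(313,100)))
print("basket", t.plane([(413,265)],.1), "tinbox", t.plane([(382,272)],.08),"green",t.plane([(289,180)],.02),"flat",t.plane([(321,277)],.03))
rows([.2,-.5,.32],tool(0))
E
```

```text
tool [[ 0.98  0.22 -0.  ]
 [ 0.22 -0.98  0.  ]
 [-0.   -0.   -1.  ]]
tool20 [[ 1.   -0.03  0.01]
 [-0.03 -0.94  0.34]
 [ 0.   -0.34 -0.94]] [[ 0.94 -0.03  0.34]
 [-0.03 -1.   -0.01]
 [ 0.34  0.   -0.94]]
carton base [[0.57191201 0.35400912 0.        ]]
carton top near corner (array([0.59339332, 0.34568994, 0.15194499]), np.float64(0.05361845087727566))
crate left-low corner (array([0.66039849, 0.18927066, 0.23264811]), np.float64(0.1768932736008369))
crate front corner (array([0.58389544, 0.07605869, 0.15395432]), np.float64(0.04332358710205295)) [[0.60683363 0.16206957 0.        ]]
jar 333,190 (array([0.60456606, 0.07060817, 0.33650284]), np.float64(0.009439677805853006))
basket [[ 0.48077638 -0.16337815  0.1       ]] tinbox [[ 0.45065331 -0.09129214  0.08      ]] green [[0.67172529 0.21579295 0.02      ]] flat [[0.41428202 0.06095553 0.03      ]]
clock 0.10 row [-0.001  0.     0.08   0.42  -0.713 -0.605]
```

```bash
python3 - <<'E'
from go import *
rows([.26,-.5,.32],tool(0))
E
```

```text
clock 0.10 row [-0.001  0.     0.08   0.713 -0.647 -0.605]
```

```bash
python3 -m jog '[0,0,0.08,0.71,-0.65,-0.6,0, 0,0,0.08,0.71,-0.65,-0.6,0, 0,0,0.08,0.71,-0.65,-0.6,0, 0,0,0.08,0.71,-0.65,-0.6,0, 0,0,0.08,0.71,-0.65,-0.6,0, 0,0,0.08,0.71,-0.65,-0.6,0, 0,0,0.08,0.71,-0.65,-0.6,0]' 30; python3 - <<'E'
from go import *
rows([.39,-.32,.32],tool(0))
E
```

```text
clock: 0.8
tcp_pos: [0.2592, -0.4994, 0.3188]
orientation: [-3.14, 0.042, 0.001]
contact_force: [-0.4, -0.3, -0.7]
grip_width: -0.0001
clock 0.80 row [-0.     0.     0.     0.63  -0.914 -0.005]
```

```bash
python3 -m jog '[0,0,0,0.63,-0.91,0,0, 0,0,0,0.63,-0.91,0,0, 0,0,0,0.63,-0.91,0,0, 0,0,0,0.63,-0.91,0,0, 0,0,0,0.63,-0.91,0,0, 0,0,0,0.63,-0.91,0,0]'; python3 -m jog '[0,0,0,0.15,-1,0,0, 0,0,0,0.15,-1,0,0, 0,0,0,0.15,-1,0,0, 0,0,0,0.15,-1,0,0, 0,0,0,0.15,-1,0,0, 0,0,0,0.15,-1,0,0]'; python3 - <<'E'
from go import *
rows(jw([0,-245,300]),tool(20))
E
```

```text
clock: 1.4
tcp_pos: [0.3913, -0.3186, 0.3177]
orientation: [-3.138, 0.035, 0.003]
contact_force: [-0.1, -0.1, -0.1]
grip_width: 0.0002
clock: 2.0
tcp_pos: [0.4254, -0.1203, 0.3176]
orientation: [-3.138, 0.035, 0.005]
contact_force: [-0.6, -1.0, -0.4]
grip_width: -0.0001
clock 2.00 row [ 0.11   0.001  0.001  0.145 -0.824  0.09 ]
```

```bash
python3 -m jog '[0.11,0,0,0.145,-0.82,0.09,0, 0.11,0,0,0.145,-0.82,0.09,0, 0.11,0,0,0.145,-0.82,0.09,0, 0.11,0,0,0.145,-0.82,0.09,0, 0.11,0,0,0.145,-0.82,0.09,0, 0.11,0,0,0.145,-0.82,0.09,0]'; python3 - <<'E'
from go import *
rows(jw([0,-118,110]),tool(20))
E
```

```text
clock: 2.6
tcp_pos: [0.4583, 0.0401, 0.2994]
orientation: [-2.793, 0.037, -0.001]
contact_force: [0.4, -0.2, 0.3]
grip_width: -0.0001
clock 2.60 row [ 0.000e+00  1.000e-03  0.000e+00  3.000e-03 -2.920e-01  1.113e+00]
```

```bash
python3 -m jog '[0,0,0,0,-0.29,1,0, 0,0,0,0,-0.29,1,0, 0,0,0,0,-0.29,1,0, 0,0,0,0,-0.29,1,0, 0,0,0,0,-0.29,1,0, 0,0,0,0,-0.29,1,0]'; python3 - <<'E'
from go import *
import cv2
rows(jw([0,-112,29]),tool(20))
print(wj(r.get_obs()["tcp_pos"]))
a=r.grab_frame("top");b=r.grab_frame("side")
cv2.imwrite("pics/t1.png",a[:,:,::-1]);cv2.imwrite("pics/s1.png",b[:,:,::-1])
crop("pics/t1.png",210,130,340,290,4,"pics/t1c.png");crop("pics/s1.png",260,150,440,340,4,"pics/s1c.png")
E
```

```text
clock: 3.2
tcp_pos: [0.4605, 0.1614, 0.13]
orientation: [-2.794, 0.039, 0.003]
contact_force: [-0.4, -0.4, 1.2]
grip_width: 0.0001
clock 3.20 row [ 0.001  0.002 -0.001  0.007  0.099  0.502]
[  -0.72903194 -127.60729334  130.04680449]
```

View pics/t1c.png

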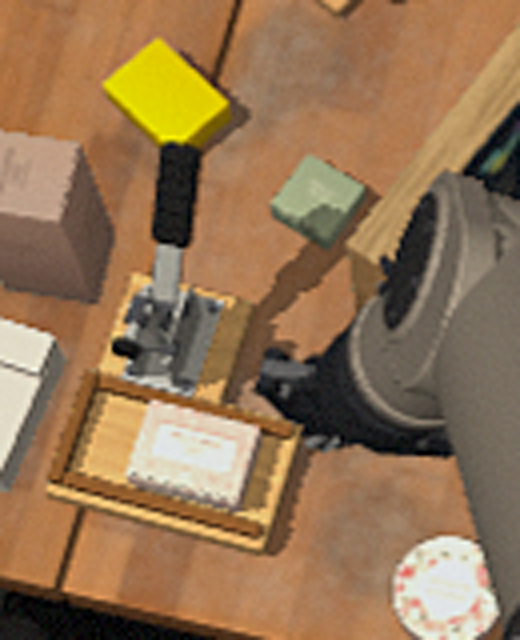

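View pics/s1c.png

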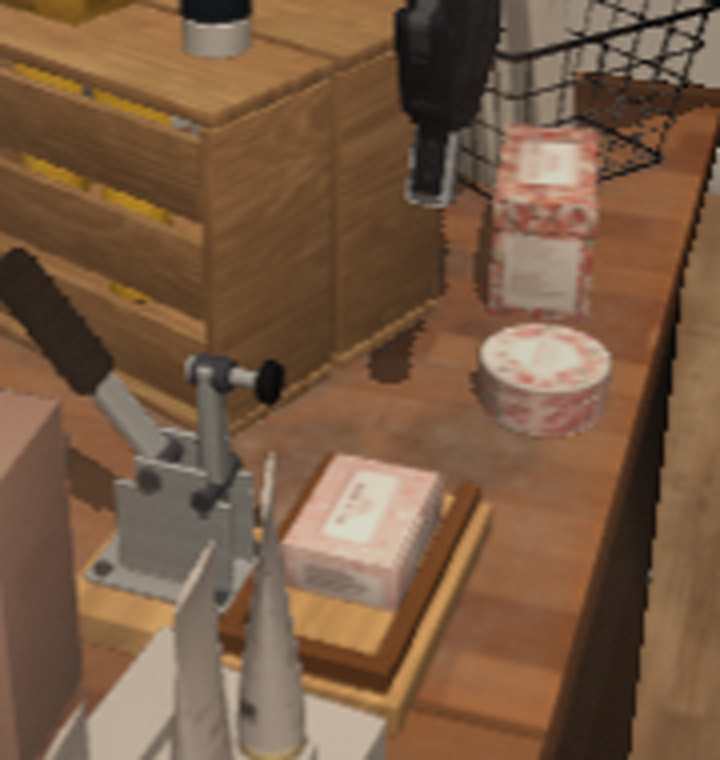

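```bash
python3 - <<'E'
from go import *
s=Cam("side"); t=Cam("top")
b=s.plane([(317.5,257.5)],0)[0]; print(b)
for h in (.1,.13,.15,.17,.2): print(h,s.proj([b[0],b[1],h]),t.proj([b[0],b[1],h]))
b2=s.plane([(370,224)],0)[0]; print("other corner",b2, s.proj([b2[0],b2[1],.15]))
o=r.get_obs(); print(np.round(o["joints"],2))
E
```

```text
[0.57084106 0.14317627 0.        ]
0.1 [[316.43841523 218.27089339]] [[304.01763763 207.24108519]]
0.13 [[316.09957944 205.72179605]] [[303.56117797 203.06978216]]
0.15 [[315.86811813 197.14159529]] [[303.24618979 200.1908925 ]]
0.17 [[315.63206091 188.38447384]] [[302.92223244 197.22968058]]
0.2 [[315.26908672 174.90610883]] [[302.41862744 192.62565611]]
other corner [ 0.49698226 -0.0439685   0.        ] [[372.06659384 169.61764297]]
[ 0.23  0.29 -0.52  2.11 -0.3   0.7  -1.64]
```

```bash
python3 - <<'E'
from go import *
rows(jw([0,-112,80]),tool(12))
rows(jw([0,-112,27]),tool(12))
E
```

```text
clock 3.30 row [-0.044  0.001 -0.001 -0.006  0.012  0.272]
clock 3.30 row [-0.044  0.001 -0.001 -0.005  0.103  0.521]
```

```bash
python3 -m jog '[-0.044,0,0,0,0.01,0,0, -0.044,0,0,0,0.01,0.1,0, -0.044,0,0,0,0.01,0.2,0, -0.044,0,0,0,0.01,0.27,0, -0.044,0,0,0,0.01,0.27,0]'; python3 - <<'E'
from go import *
rows(jw([0,-112,27]),tool(12))
print(wj(r.get_obs()["tcp_pos"]))
a=r.grab_frame("top");b=r.grab_frame("side")
cv2.imwrite("pics/t2.png",a[:,:,::-1]);cv2.imwrite("pics/s2.png",b[:,:,::-1])
crop("pics/t2.png",230,100,430,290,3.5,"pics/t2c.png");crop("pics/s2.png",260,60,440,250,3,"pics/s2c.png")
E
```

```text
clock: 3.8
tcp_pos: [0.4636, 0.1759, 0.0808]
orientation: [-2.933, 0.046, -0.002]
contact_force: [0.3, -0.8, -0.1]
grip_width: -0.0001
clock 3.80 row [ 0.     0.    -0.001 -0.009  0.051  0.264]
[   1.89555238 -112.97504189   80.76994598]
```

View pics/t2c.png

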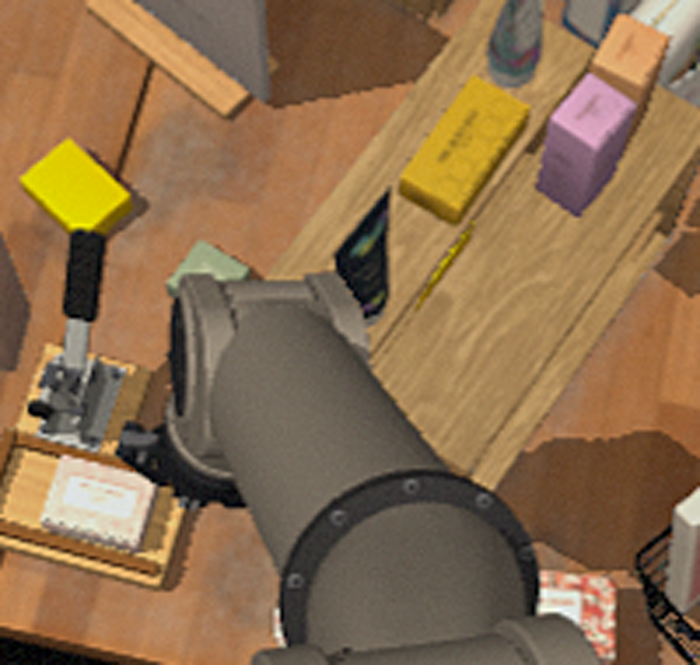

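View pics/s2c.png

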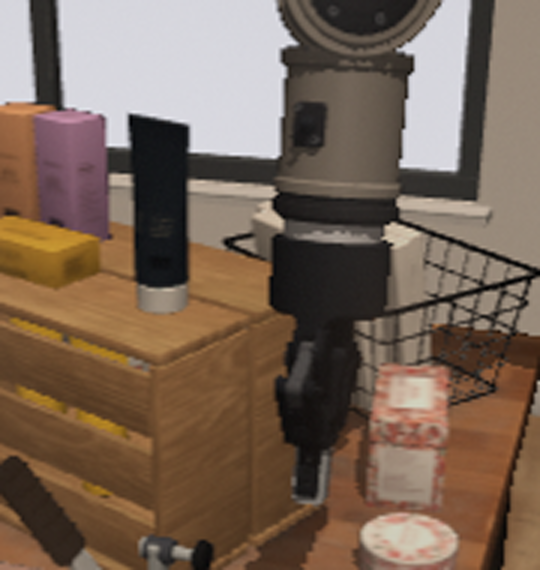

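The top view shows the wrist high above the crate, with the black tube at crop (370,270) clear beside it. In the side view the fingers at crop (312,485) hang clear of the crate face, so I can descend.

```bash
python3 -m jog '[0,0,0,-0.01,0.02,0.1,0, 0,0,0,-0.01,0.05,0.2,0, 0,0,0,-0.01,0.05,0.26,0, 0,0,0,-0.01,0.05,0.26,0, 0,0,0,-0.01,0.05,0.26,0]'; python3 - <<'E'
from go import *
print(wj(r.get_obs()["tcp_pos"]))
rows(jw([0,-95,28]),tool(12)); rows(jw([0,-60,28]),tool(12)); rows(jw([0,-53,28]),tool(12))
E
```

```text
clock: 4.4
tcp_pos: [0.4632, 0.1771, 0.0297]
orientation: [-2.932, 0.047, -0.006]
contact_force: [0.1, -0.4, -0.1]
grip_width: -0.0001
[   1.4371495  -111.79323165   29.74907164]
clock 4.40 row [ 0.    -0.001 -0.001 -0.008 -0.08   0.026]
clock 4.40 row [ 0.    -0.001 -0.001 -0.008 -0.251  0.062]
clock 4.40 row [ 0.    -0.001 -0.001 -0.008 -0.286  0.07 ]
```

```bash
python3 -m jog '[0,0,0,-0.01,-0.03,0.01,0, 0,0,0,-0.01,-0.06,0.01,0, 0,0,0,-0.01,-0.08,0.02,0, 0,0,0,-0.01,-0.1,0.02,0, 0,0,0,-0.01,-0.12,0.03,0, 0,0,0,-0.01,-0.14,0.03,0, 0,0,0,-0.01,-0.16,0.04,0, 0,0,0,-0.01,-0.18,0.04,0, 0,0,0,-0.01,-0.2,0.05,0, 0,0,0,-0.01,-0.22,0.055,0, 0,0,0,-0.01,-0.23,0.055,0, 0,0,0,-0.01,-0.23,0.055,0]'; python3 - <<'E'
from go import *
print(wj(r.get_obs()["tcp_pos"]))
a=r.grab_frame("top");b=r.grab_frame("side")
cv2.imwrite("pics/t3.png",a[:,:,::-1]);cv2.imwrite("pics/s3.png",b[:,:,::-1])
crop("pics/t3.png",210,190,310,280,7,"pics/t3c.png");crop("pics/s3.png",290,220,400,330,5,"pics/s3c.png")
rows(jw([0,-60,28]),tool(12)); rows(jw([0,-53,28]),tool(12))
E
```

```text
clock: 5.6
tcp_pos: [0.4626, 0.2248, 0.0286]
orientation: [-2.932, 0.046, -0.006]
contact_force: [0.1, 0.2, -0.0]
grip_width: 0.0001
[ -0.38811736 -64.09459288  28.60152362]
clock 5.70 row [ 0.    -0.001 -0.001  0.002 -0.022  0.007]
clock 5.70 row [ 0.    -0.001 -0.001  0.002 -0.056  0.015]
```

View pics/t3c.png

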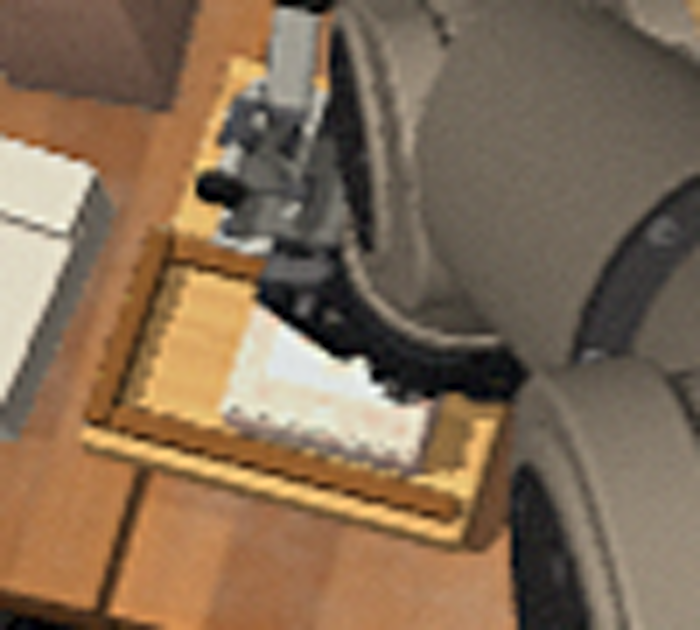

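View pics/s3c.png

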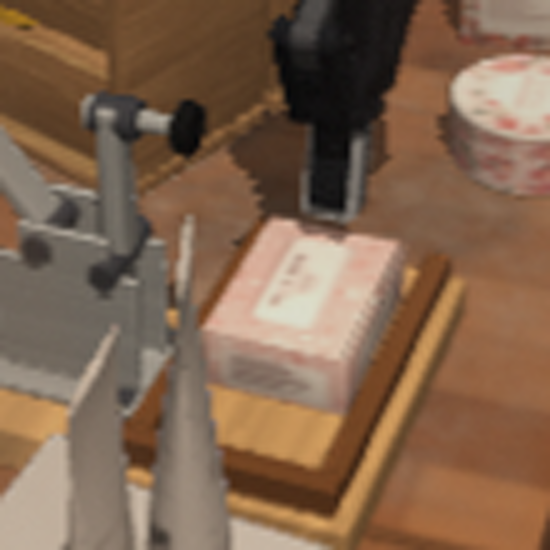

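```bash
python3 - <<'E'
from go import *
s=Cam("side"); t=Cam("top")
p=r.get_obs()["tcp_pos"]; Rt=R.from_rotvec(r.get_obs()["orientation"]).as_matrix()
for k in (0,.03,.073): print(s.proj(p-Rt[:,2]*k),t.proj(p-Rt[:,2]*k))
# soap from side image, top face z=.046
q=(np.array([(205,325),(345,370),(405,245),(275,218)])+.5)/5-.5+[290,220]
S=s.plane(q,.046); print(np.round([wj(v) for v in S],1))
q=(np.array([(285,540),(395,575),(443,475),(335,455)])+.5)/4-.5+[260,150]
S=s.plane(q,.046); print("before",np.round([wj(v) for v in S],1))
E
```

```text
[[354.03053016 276.93114074]] [[266.4386058  246.69372242]]
[[355.27998852 262.82906289]] [[267.48826175 244.09135253]]
[[357.1113471  242.12114249]] [[269.06978518 240.17066946]]
[[ 26.1  -4.4  46. ]
 [-30.1   2.7  46. ]
 [-29.5 -78.8  46. ]
 [ 24.2 -78.9  46. ]]
before [[ 25.6  -4.5  46. ]
 [-29.6   2.3  46. ]
 [-28.9 -79.4  46. ]
 [ 26.3 -77.5  46. ]]
```

```bash
python3 - <<'E'
from go import *
s=Cam("side"); t=Cam("top")
for y in (-50,-57,-64,-70,-80,-96): print(y,s.proj(jw([0,y,46])),s.proj(jw([0,y,28])))
o=r.get_obs(); print(o["contact_force"],o["tau"],o["clock"])
cv2.imwrite("pics/s4.png",r.grab_frame("side")[:,:,::-1]); crop("pics/s4.png",330,235,385,310,10,"pics/s4c.png")
E
```

```text
-50 [[351.68876526 273.74074269]] [[351.55659746 281.35568383]]
-57 [[352.80796495 271.72230351]] [[352.66570572 279.30262566]]
-64 [[353.91089715 269.73303958]] [[353.75886008 277.27892106]]
-70 [[354.84358386 268.0507068 ]] [[354.68340749 275.56721215]]
-80 [[356.37264764 265.29240975]] [[356.19938369 272.76025651]]
-96 [[358.75517387 260.99392303]] [[358.56215119 268.38471728]]
[-0.44785354 -0.51021731  0.19837805] [-2.15031020e-01 -4.64571297e+01 -3.94660145e+00 -1.76793265e+01
 -3.59130660e-01 -4.10021245e-01 -6.29567367e-03] 5.7
```

View pics/s4c.png

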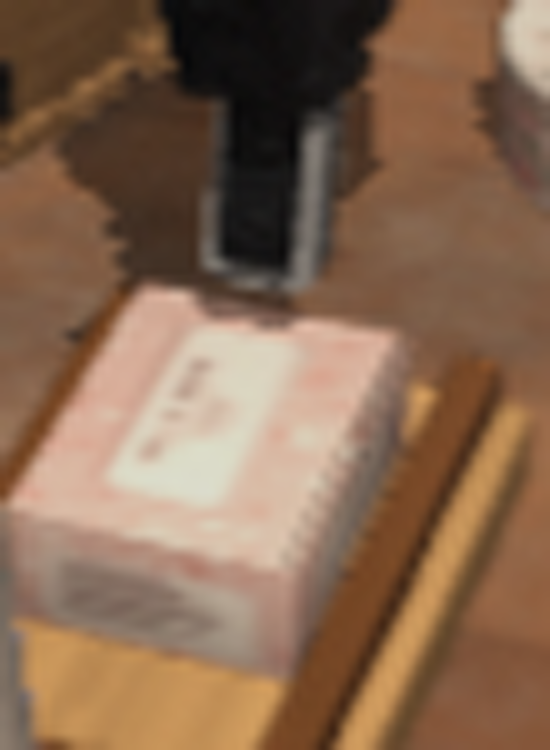

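```bash
python3 - <<'E'
from go import *
s=Cam("side"); t=Cam("top")
print(s.proj([.4605,.1614,.13]),"seen 367.4,201 (t=3.2)")
print(s.proj([.4636,.1759,.0808]),"seen", (312/3+260, 497/3+60))
print(s.proj([.149,-.6575,.1986]))
p0=s.ray([(356,263.5)])[0]
for y in (-100,-90,-80,-64,-50):
    # intersect ray with plane jig y
    n=RJ[:,1]; k=((jw([0,y,0])-s.o)@n)/(p0@n); print(y,np.round(wj(s.o+k*p0),1))
E
python3 - <<'E'
from h import *
crop("pics/s2.png",340,160,390,240,8,"pics/s2d.png"); crop("pics/side0.png",500,0,560,100,6,"pics/s0d.png")
E
```

```text
[[364.73148781 217.29852092]] seen 367.4,201 (t=3.2)
[[360.70754105 241.87217718]] seen (364.0, 225.66666666666666)
[[516.75526325 104.09963038]]
-100 [   6.9 -100.    35.7]
-90 [  3.9 -90.   42.9]
-80 [  0.9 -80.   50.1]
-64 [ -4.  -64.   61.5]
-50 [ -8.2 -50.   71.6]
```

View pics/s2d.png

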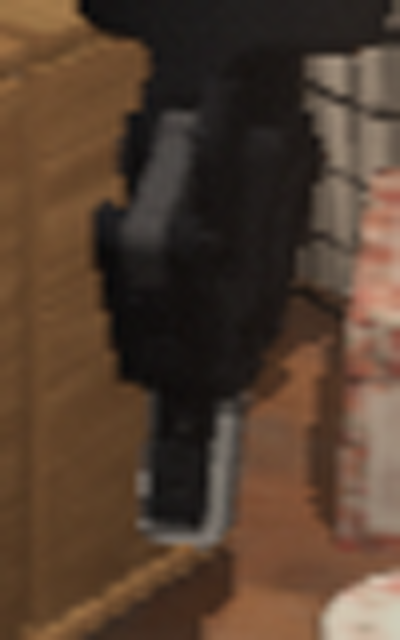

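View pics/s0d.png

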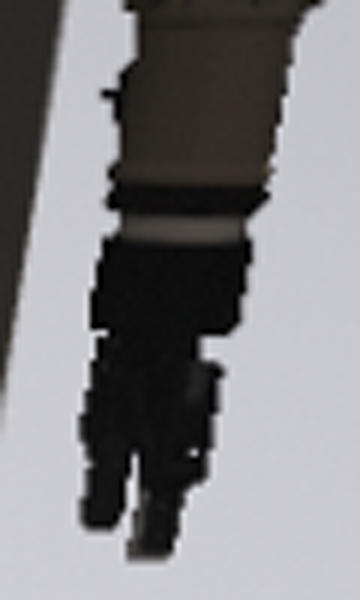

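```bash
python3 - <<'E'
from go import *
s=Cam("side"); t=Cam("top")
print(s.proj([[0,0,0],[0,0,.1]]),t.proj([[0,0,0],[0.1,0,0]]))
from scipy.optimize import least_squares
obs=[([.4605,.1614,.13],[-2.794,.039,.003],(366.9,201.1)),([.4636,.1759,.0808],[-2.933,.046,-.002],(362.5,227.6)),([.4626,.2248,.0286],[-2.932,.046,-.006],(355.95,263.2)),([.1496,-.6575,.1986],[-3.12,-.35,0],(520.5,93))]
for mode in ("tool","world"):
    for sub in (obs[:3],obs):
        def f(v):
            return np.concatenate([s.proj(np.array(p)+(R.from_rotvec(w).apply(v) if mode=="tool" else v))[0]-u for p,w,u in sub])
        o=least_squares(f,[0,0,0]); print(mode,np.round(o.x*1000,1),np.round(o.fun,1))
E
```

```text
[[591.85772651 268.78787759]
 [605.19817598 227.91927265]] [[306.53641086 448.71123167]
 [316.0950592  405.96141409]]
tool [ -3.5  -9.3 -33.7] [ 0.3  0.1 -0.  -0.1 -0.3 -0. ]
tool [ -3.8 -10.6 -34.6] [ 0.4 -0.3 -0.  -0.3 -0.3 -0.2  0.1  1.4]
world [-6.4 12.7 42. ] [-0.   0.3  0.2 -0.5 -0.2  0.2]
world [-5.2  8.1 39.2] [-0.   0.5  0.2 -0.4 -0.2 -0.   0.1 -0.1]
```

```bash
python3 - <<'E'
from h import *
crop("pics/side0.png",470,50,640,300,3,"pics/sb.png")
E
```

```text
(no output)
```

View pics/sb.png

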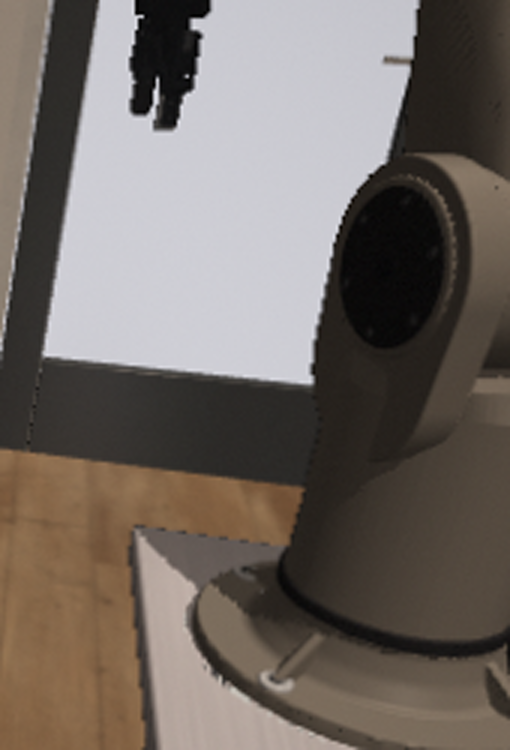

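The side picture shows the fingertip's lower end at (356,263), while the reported TCP projects to (354,277). The box has not moved and the wrist felt nothing. The same mismatch appears in the earlier frames, so the real tip is about 34 to 40 mm short of the reported TCP. I'll back off and find the true height by touching the channel floor behind the box.

```bash
python3 - <<'E'
from go import *
rows(jw([3,-102,29]),tool(12));rows(jw([3,-102,8]),tool(12))
E
```

```text
clock 5.75 row [ 0.    -0.001 -0.001  0.018  0.182 -0.041]
clock 5.75 row [ 0.    -0.001 -0.001  0.018  0.204  0.062]
```

```bash
python3 -m jog '[0,0,0,0.018,0.18,-0.04,0, 0,0,0,0.018,0.18,-0.04,0, 0,0,0,0.018,0.18,-0.04,0, 0,0,0,0.018,0.19,0,0, 0,0,0,0.018,0.195,0.03,0, 0,0,0,0.018,0.2,0.06,0, 0,0,0,0.018,0.2,0.06,0]'; python3 - <<'E'
from go import *
print(wj(r.get_obs()["tcp_pos"]))
a=r.grab_frame("top");b=r.grab_frame("side")
cv2.imwrite("pics/t5.png",a[:,:,::-1]);cv2.imwrite("pics/s5.png",b[:,:,::-1])
crop("pics/t5.png",210,190,310,280,7,"pics/t5c.png");crop("pics/s5.png",320,200,400,310,7,"pics/s5c.png")
E
```

```text
clock: 6.45
tcp_pos: [0.4641, 0.1879, 0.0073]
orientation: [-2.933, 0.045, -0.003]
contact_force: [-0.1, -0.5, -0.4]
grip_width: -0.0002
[   2.06893666 -101.00831069    7.34947435]
```

View pics/t5c.png

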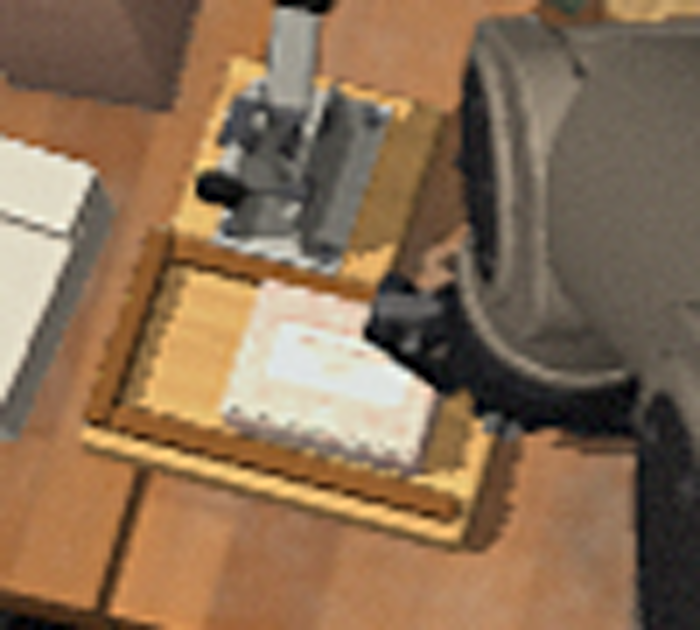

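View pics/s5c.png

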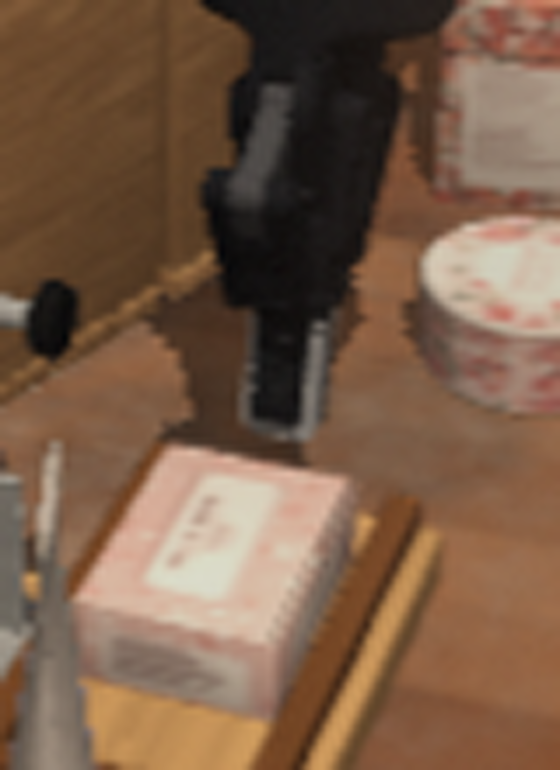

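The box has not moved. The tip hangs in free air at side (360,262) even though the reported z is 7 mm, so the offset is confirmed. I'll go on down gently.

```bash
python3 -m jog '[0,0,0,0,0,0.02,0, 0,0,0,0,0.01,0.04,0, 0,0,0,0,0.012,0.06,0, 0,0,0,0,0.012,0.06,0]'; python3 -m jog '[0,0,0,0,0,0.01,0,0,0,0,0,0.003,0.015,0, 0,0,0,0,0.004,0.02,0, 0,0,0,0,0.004,0.02,0]';  python3 -m jog '[0,0,0,0,0,0.01,0,0,0,0,0,0.003,0.015,0, 0,0,0,0,0.004,0.02,0, 0,0,0,0,0.004,0.02,0]'
```

```text
clock: 6.95
tcp_pos: [0.4643, 0.1878, -0.0047]
orientation: [-2.933, 0.046, -0.003]
contact_force: [0.1, -0.6, 0.0]
grip_width: -0.0001
clock: 7.35
tcp_pos: [0.4643, 0.1878, -0.0089]
orientation: [-2.933, 0.046, -0.003]
contact_force: [-0.2, -0.2, 0.6]
grip_width: 0.0004
clock: 7.75
tcp_pos: [0.4645, 0.1882, -0.0122]
orientation: [-2.932, 0.046, -0.004]
contact_force: [-2.5, -1.9, 12.5]
grip_width: 0.0001
```

Contact came at a reported z of -11.5 mm on the floor at z = 20 mm, so the tip is 34 mm behind the reported TCP along the tool axis. That agrees with the picture. I'll use this offset from here on.

```bash
cat >> go.py <<'E'
OFF=.0338
def tip(): 
    o=r.get_obs(); return wj(o["tcp_pos"]-OFF*R.from_rotvec(o["orientation"]).as_matrix()[:,2])
def trow(p,Rt):  # tip target, jig mm
    rows(jw(p)+OFF*Rt[:,2],Rt)
E
python3 - <<'E'
from go import *
print(tip())
for y in (-108,-90,-75,-60,-50): trow([3,y,26.5],tool(12))
E
```

```text
[   2.42644524 -107.70418037   20.88085512]
clock 7.75 row [ 0.    -0.    -0.001  0.003 -0.004 -0.028]
clock 7.75 row [ 0.    -0.    -0.001  0.003 -0.093 -0.009]
clock 7.75 row [ 0.    -0.    -0.001  0.002 -0.166  0.006]
clock 7.75 row [ 0.    -0.    -0.001  0.002 -0.239  0.022]
clock 7.75 row [ 0.    -0.    -0.001  0.002 -0.288  0.032]
```

```bash
python3 -m jog '[0,0,0,0,-0.005,-0.028,0, 0,0,0,0,-0.03,-0.025,0, 0,0,0,0,-0.055,-0.015,0, 0,0,0,0,-0.075,-0.012,0, 0,0,0,0,-0.095,-0.009,0, 0,0,0,0,-0.115,-0.005,0, 0,0,0,0,-0.135,0,0, 0,0,0,0,-0.15,0.003,0, 0,0,0,0,-0.165,0.006,0, 0,0,0,0,-0.165,0.006,0]';python3 - <<'E'
from go import *
print(tip())
b=r.grab_frame("side");cv2.imwrite("pics/s6.png",b[:,:,::-1])
crop("pics/s6.png",290,200,400,320,6,"pics/s6c.png")
for y in (-75,-60,-50,-46): trow([3,y,27],tool(12))
E
```

```text
clock: 8.75
tcp_pos: [0.4654, 0.2213, -0.0065]
orientation: [-2.932, 0.045, -0.004]
contact_force: [-0.3, 0.0, -0.2]
grip_width: -0.0001
[  2.47526407 -74.57759261  26.60667419]
clock 8.80 row [ 0.    -0.    -0.001  0.002  0.    -0.002]
clock 8.80 row [ 0.    -0.    -0.001  0.002 -0.073  0.013]
clock 8.80 row [ 0.    -0.    -0.001  0.002 -0.122  0.024]
clock 8.80 row [ 0.    -0.    -0.001  0.002 -0.142  0.028]
```

View pics/s6c.png

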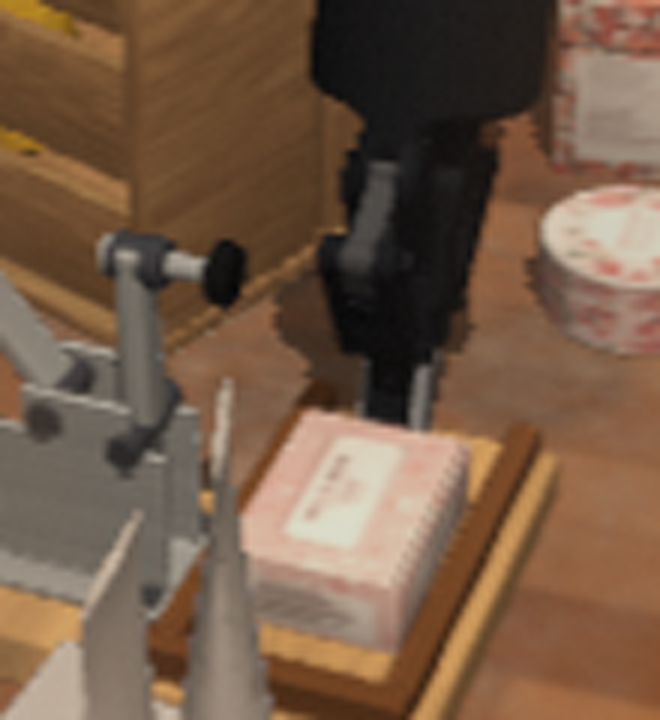

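The box is now moving with the fingers, its back edge at side (350,268). I'll continue.

```bash
python3 -m jog '[0,0,0,0,-0.015,0.003,0, 0,0,0,0,-0.03,0.006,0, 0,0,0,0,-0.045,0.009,0, 0,0,0,0,-0.06,0.012,0, 0,0,0,0,-0.075,0.015,0, 0,0,0,0,-0.09,0.018,0, 0,0,0,0,-0.1,0.02,0, 0,0,0,0,-0.11,0.022,0, 0,0,0,0,-0.11,0.022,0]';python3 - <<'E'
from go import *
print(tip())
b=r.grab_frame("side");cv2.imwrite("pics/s7.png",b[:,:,::-1])
crop("pics/s7.png",290,200,400,330,6,"pics/s7c.png")
E
```

```text
clock: 9.7
tcp_pos: [0.4662, 0.2438, -0.0061]
orientation: [-2.932, 0.045, -0.004]
contact_force: [-0.6, -0.2, 0.3]
grip_width: 0.0001
[  2.6274628  -52.04690848  26.92160156]
```

View pics/s7c.png

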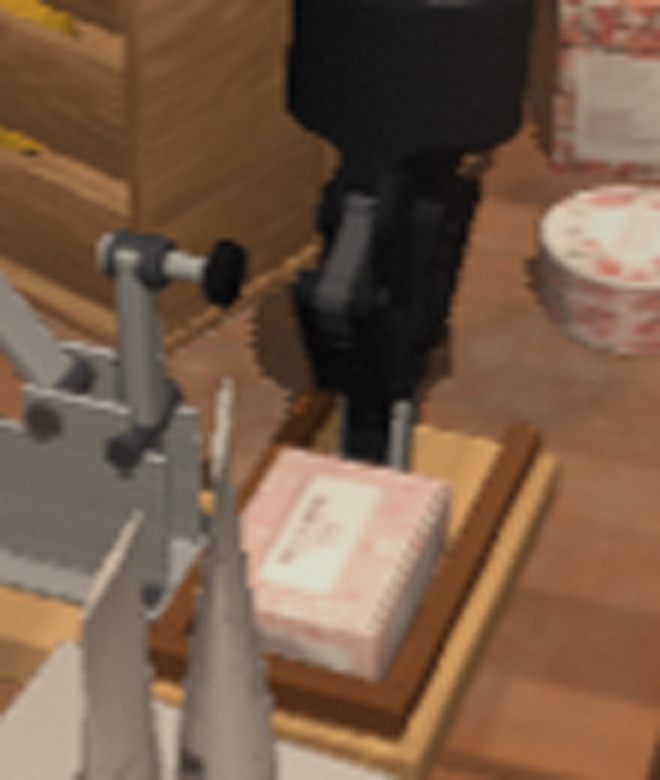

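The box front edge at side (352,312) is almost at the stop. I'll finish in small steps.

```bash
python3 -m jog '[0,0,0,0,-0.01,0.002,0,0,0,0,0,-0.02,0.004,0,0,0,0,0,-0.02,0.004,0]'; python3 -m jog '[0,0,0,0,-0.008,0.002,0,0,0,0,0,-0.015,0.003,0,0,0,0,0,-0.015,0.003,0]'
```

```text
clock: 10.05
tcp_pos: [0.4661, 0.2471, -0.0062]
orientation: [-2.933, 0.045, -0.003]
contact_force: [-1.0, -3.3, 1.6]
grip_width: 0.0001
clock: 10.35
tcp_pos: [0.4661, 0.2473, -0.0064]
orientation: [-2.936, 0.049, -0.002]
contact_force: [-1.2, -10.2, 8.4]
grip_width: -0.0003
```

```bash
python3 -m jog '[0,0,0,0,-0.008,0.002,0,0,0,0,0,-0.015,0.003,0,0,0,0,0,-0.015,0.003,0]'; python3 - <<'E'
from go import *
print(tip())
E
```

```text
clock: 10.65
tcp_pos: [0.4661, 0.2471, -0.0067]
orientation: [-2.94, 0.052, -0.0]
contact_force: [-1.8, -10.5, 8.5]
grip_width: 0.0002
[  2.49072961 -48.4616543   26.43064058]
```

```bash
python3 -m jog '[0,0,0,0,0.05,-0.01,0,0,0,0,0,0.1,-0.02,0,0,0,0,0,0.15,-0.05,0,0,0,0,0,0.2,-0.3,0,0,0,0,0,0.25,-0.5,0,0,0,0,0,0.25,-0.7,0,0,0,0,0,0.25,-1,0,0,0,0,0,0.25,-1,0,0,0,0,0,0.25,-1,0]';python3 - <<'E'
from go import *
print(tip())
b=r.grab_frame("side");cv2.imwrite("pics/s8.png",b[:,:,::-1])
crop("pics/s8.png",290,200,400,330,6,"pics/s8c.png")
a=r.grab_frame("top");cv2.imwrite("pics/t8.png",a[:,:,::-1])
crop("pics/t8.png",210,190,310,280,7,"pics/t8c.png")
E
```

```text
clock: 11.55
tcp_pos: [0.4651, 0.1578, 0.1813]
orientation: [-2.939, 0.053, -0.008]
contact_force: [-0.0, 0.6, -0.3]
grip_width: -0.0
[   3.8001948  -137.84109724  214.4275569 ]
```

View pics/s8c.png

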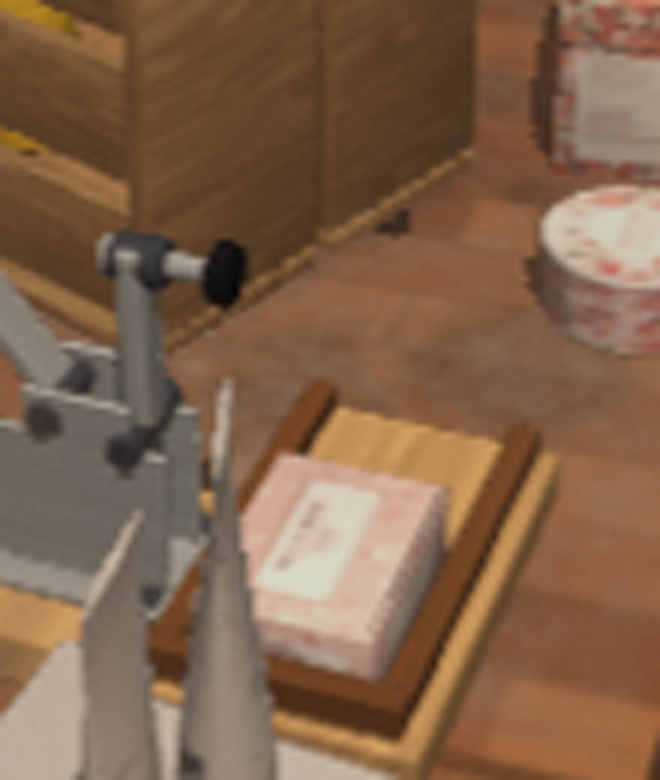

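View pics/t8c.png

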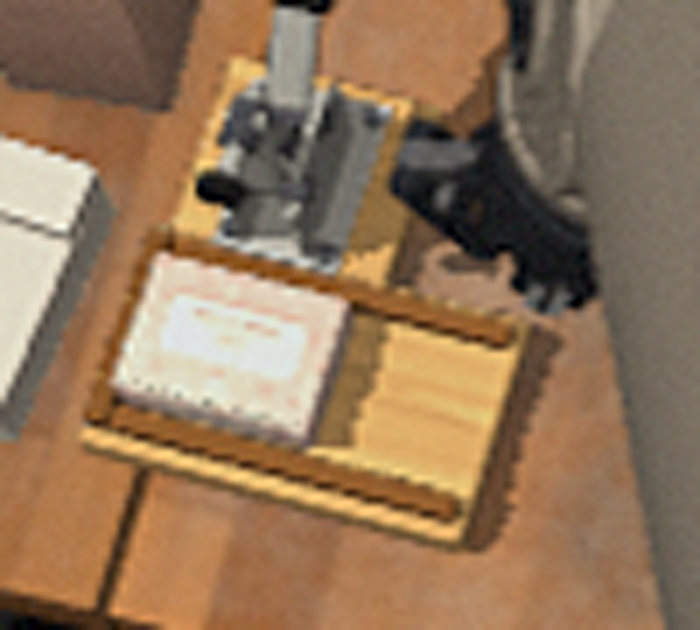

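Both views show the box tight against the stop: its left edge at top crop (115,385) touches the strip, and the clamp is still open. Next is the handle, and I'll route over the jig.

```bash
python3 - <<'E'
from go import *
trow([0,-30,250],tool(0,0))
E
```

```text
clock 11.65 row [-0.064  0.001 -0.002 -0.013 -0.533 -0.085]
```

```bash
python3 -m jog '[-0.064,0,0,-0.013,-0.53,-0.085,0,-0.064,0,0,-0.013,-0.53,-0.085,0,-0.064,0,0,-0.013,-0.53,-0.085,0,-0.064,0,0,-0.013,-0.53,-0.085,0,-0.064,0,0,-0.013,-0.53,-0.085,0]'; python3 - <<'E'
from go import *
print(tip(),r.get_obs()["joints"].round(2))
trow([110,0,235],tool(0,30))
E
```

```text
clock: 12.15
tcp_pos: [0.4626, 0.2584, 0.2138]
orientation: [3.139, -0.051, -0.013]
contact_force: [0.7, -1.0, 0.3]
grip_width: 0.0
[ -1.12698442 -30.52319964 247.58959097] [-0.23  0.27 -0.47  1.85  0.13  1.06 -2.35]
clock 12.15 row [ 0.001  0.169 -0.001  0.641 -0.156  0.035]
```

```bash
python3 -m jog '[0,0,0.25,0,0,-0.05,0,0,0,0.25,0,0,-0.05,0,0,0,0.25,0,0,-0.05,0,0,0,0.25,0,0,-0.05,0,0,0,0.25,0,0,-0.05,0,0,0,0.25,0,0,-0.05,0]'; python3 - <<'E'
from go import *
print(tip(),r.get_obs()["joints"].round(2))
trow([50,-10,250],tool(0,0,-90))
E
```

```text
clock: 12.75
tcp_pos: [0.4621, 0.2531, 0.2182]
orientation: [2.9, -1.165, -0.018]
contact_force: [-0.6, -0.1, -1.0]
grip_width: 0.0003
[ -1.13414623 -35.43124518 252.02684578] [-0.63  0.23  0.02  1.87 -0.01  1.06 -2.95]
clock 12.75 row [ 0.007 -0.001  0.266  0.105 -0.269  0.004]
```

Joint 7 is near its limit, so that was the wrong direction. I'll turn the other way.

```bash
python3 -m jog '[0,0,-0.05,0,0,-0.05,0,0,0,-0.1,0,0,-0.05,0,0,0,-0.15,0,0,-0.05,0,0,0,-0.2,0,0,-0.05,0,0,0,-0.25,0,0,-0.05,0,0,0,-0.25,0,0,-0.05,0]'; python3 - <<'E'
from go import *
print(tip(),r.get_obs()["joints"].round(2))
trow([0,-20,260],tool(0,0,90))
E
```

```text
clock: 13.35
tcp_pos: [0.462, 0.2505, 0.2265]
orientation: [3.128, 0.032, -0.031]
contact_force: [-0.5, 0.0, 0.1]
grip_width: -0.0002
[ -1.07978938 -37.96042965 260.32959681] [-0.54  0.22 -0.09  1.86  0.02  1.09 -2.19]
clock 13.35 row [-0.002  0.008 -0.485  0.013 -0.092  0.   ]
```

```bash
python3 -m jog '[0,0,-0.05,0,0,0,0,0,0,-0.1,0,0,0,0,0,0,-0.15,0,0,0,0,0,0,-0.2,0,-0.05,0,0,0,0,-0.25,0,-0.09,0,0,0,0,-0.3,0,-0.09,0,0,0,0,-0.35,0,-0.09,0,0,0,0,-0.4,0,-0.09,0,0,0,0,-0.45,0.01,-0.09,0,0,0,0,-0.49,0.01,-0.09,0,0,0,0,-0.49,0.01,-0.09,0,0,0,0,-0.49,0.01,-0.09,0,0]'; python3 - <<'E'
from go import *
print(tip(),r.get_obs()["joints"].round(2))
trow([110,0,235],tool(0,30,90))
E
```

```text
clock: 14.55
tcp_pos: [0.4636, 0.2668, 0.2251]
orientation: [-2.235, -2.201, 0.04]
contact_force: [0.4, -0.6, -0.3]
grip_width: -0.0001
[ 1.04624027e-01 -2.16295618e+01  2.58922785e+02] [-0.38  0.26 -0.3   1.82  0.08  1.1  -0.73]
clock 14.55 row [-0.173  0.004  0.005  0.104  0.641  0.082]
```

```bash
python3 -m jog '[-0.03,0,0,0,0.05,0,0,-0.06,0,0,0.03,0.2,0,0,-0.1,0,0,0.05,0.35,0.03,0,-0.14,0,0,0.08,0.5,0.06,0,-0.173,0,0,0.1,0.64,0.08,0,-0.173,0,0,0.1,0.64,0.08,0,-0.173,0,0,0.1,0.64,0.08,0]'; python3 - <<'E'
from go import *
print(tip(),r.get_obs()["joints"].round(2))
b=r.grab_frame("side");cv2.imwrite("pics/s9.png",b[:,:,::-1])
crop("pics/s9.png",230,130,390,330,4,"pics/s9c.png")
hw=10
def tgt(e,t,gap=0,L=88):
    a=np.radians(e);b=np.radians(t)
    P=np.array([85,80])+L*np.array([np.cos(a),np.sin(a)])+(7+gap)*np.array([-np.sin(a),np.cos(a)])
    if e>t: P=P-hw*np.array([np.cos(b),np.sin(b)])*(1 if e>t+3 else 0)
    return [P[0],0,P[1]]
print(tgt(50,30,15)); trow(tgt(50,30,15),tool(0,30,90))
E
```

```text
clock: 15.25
tcp_pos: [0.5905, 0.2837, 0.2053]
orientation: [1.935, 1.91, 0.49]
contact_force: [0.8, -0.8, 0.3]
grip_width: 0.0003
[109.06869789  -1.41008033 234.68332854] [-0.59  0.26 -0.18  1.99  0.72  0.64 -1.29]
[np.float64(116.05207786595356), 0, np.float64(156.55323840757393)]
clock 15.30 row [-0.001  0.002  0.005  0.012 -0.167  0.359]
```

View pics/s9c.png

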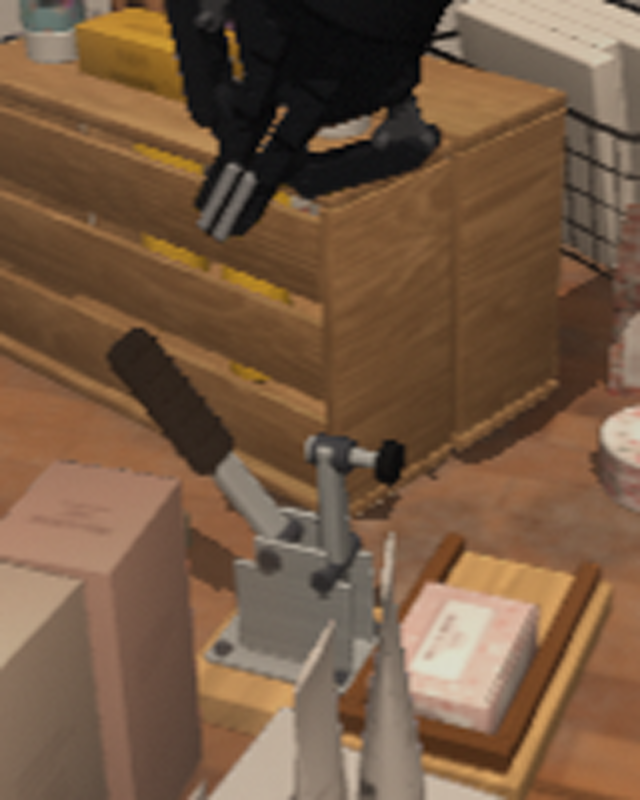

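Side view: the shut fingertip is at crop (220,230), above the grip at crop (165,400). The outer gripper link sticks out at crop (420,145), so a smaller tilt of 20 degrees keeps it clear of the clamp arm.

```bash
cat > hd.py <<'E'
from go import *
hw=10
def tgt(e,t,gap=0,L=88):
    a=np.radians(e);b=np.radians(t)
    P=np.array([85,80])+L*np.array([np.cos(a),np.sin(a)])+(7+gap)*np.array([-np.sin(a),np.cos(a)])
    if e>t+3: P=P-hw*np.array([np.cos(b),np.sin(b)])
    return [P[0],0,P[1]]
E
python3 - <<'E'
from hd import *
print(tgt(50,20,15)); trow(tgt(50,20,15),tool(0,20,90))
E
```

```text
[np.float64(115.31540569593886), 0, np.float64(158.13303697431724)]
clock 15.30 row [ 0.054  0.003  0.005  0.013 -0.196  0.347]
```

```bash
python3 -m jog '[0.03,0,0,0,-0.06,0.1,0,0.05,0,0.005,0.01,-0.12,0.2,0,0.054,0,0.005,0.013,-0.195,0.347,0,0.054,0,0.005,0.013,-0.195,0.347,0,0.054,0,0.005,0.013,-0.195,0.347,0]'; python3 - <<'E'
from hd import *
print(tip(),r.get_obs()["joints"].round(2))
b=r.grab_frame("side");cv2.imwrite("pics/s10.png",b[:,:,::-1])
crop("pics/s10.png",230,130,390,330,4,"pics/s10c.png")
for e in (50,45,40,35,30): trow(tgt(e,20,0),tool(0,20,90))
for e in (25,20,15,10,5,0,-2): trow(tgt(e,max(e-4,0),-1),tool(0,max(e-4,0),90))
E
```

```text
clock: 15.8
tcp_pos: [0.5918, 0.285, 0.1271]
orientation: [2.058, 1.994, 0.343]
contact_force: [-0.2, 0.3, 0.3]
grip_width: 0.0003
[ 1.15448646e+02 -9.10794421e-02  1.58836377e+02] [-0.51  0.4  -0.2   1.93  0.55  0.63 -1.13]
clock 15.85 row [ 0.001  0.003 -0.001 -0.001  0.032  0.072]
clock 15.85 row [ 0.001  0.003 -0.001 -0.001  0.052  0.105]
clock 15.85 row [ 0.001  0.003 -0.001 -0.001  0.07   0.139]
clock 15.85 row [ 0.001  0.003 -0.001 -0.     0.084  0.175]
clock 15.85 row [ 0.001  0.003 -0.001 -0.     0.095  0.212]
clock 15.85 row [-0.005  0.003 -0.001  0.     0.107  0.255]
clock 15.85 row [ 0.023  0.003 -0.001  0.001  0.096  0.289]
clock 15.85 row [ 0.051  0.002 -0.001  0.001  0.083  0.321]
clock 15.85 row [ 0.078  0.002 -0.001  0.001  0.067  0.352]
clock 15.85 row [ 0.106  0.002 -0.001  0.001  0.048  0.382]
clock 15.85 row [ 0.112  0.002 -0.001  0.002  0.084  0.435]
clock 15.85 row [ 0.112  0.002 -0.001  0.002  0.079  0.45 ]
```

View pics/s10c.png

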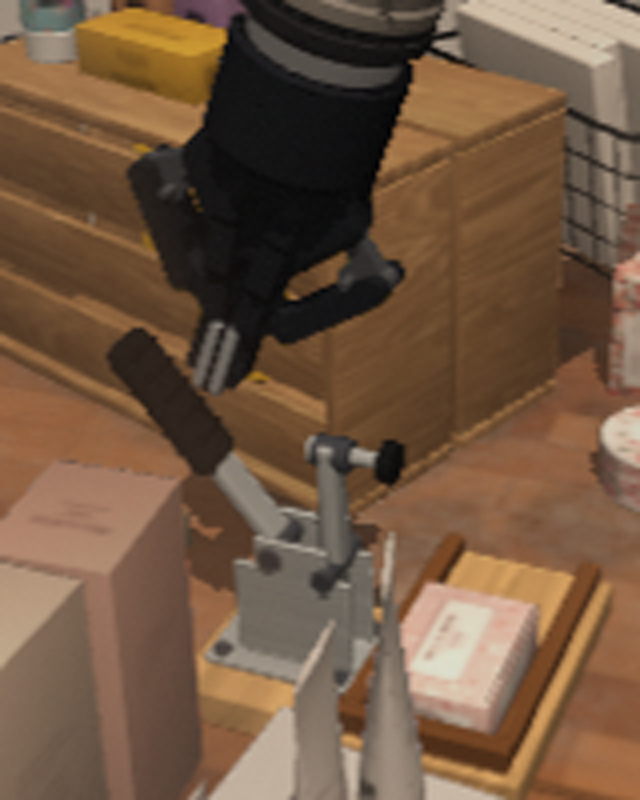

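The fingertip at crop (212,385) faces the grip, and the links clear both the handle and the arm. I'll start the push.

```bash
python3 -m jog '[0,0,0,0,0.015,0.035,0,0,0,0,0,0.032,0.072,0,0,0,0,0,0.042,0.09,0,0,0,0,0,0.052,0.105,0,0,0,0,0,0.062,0.122,0,0,0,0,0,0.075,0.145,0,0,0,0,0,0.085,0.165,0,0,0,0,0,0.092,0.185,0,0,0,0,0,0.1,0.22,0,0,0,0,0,0.1,0.22,0]'; python3 - <<'E'
from hd import *
print(tip(),r.get_obs()["joints"].round(2))
b=r.grab_frame("side");cv2.imwrite("pics/s11.png",b[:,:,::-1])
crop("pics/s11.png",230,130,390,330,4,"pics/s11c.png")
for e in (35,30): trow(tgt(e,20,-1),tool(0,20,90))
for e in (25,20,15,10,5,0,-2): trow(tgt(e,max(e-4,0),-1),tool(0,max(e-4,0),90))
E
```

```text
clock: 16.85
tcp_pos: [0.627, 0.2852, 0.0945]
orientation: [2.056, 1.993, 0.349]
contact_force: [-3.6, 0.4, 6.3]
grip_width: -0.0001
[150.55360233   1.02059954 126.23528982] [-0.49  0.48 -0.18  1.88  0.58  0.58 -1.13]
clock 16.90 row [ 0.001  0.002 -0.001 -0.004 -0.02  -0.036]
clock 16.90 row [ 0.001  0.002 -0.001 -0.004 -0.009  0.   ]
clock 16.90 row [-0.004  0.002 -0.001 -0.004  0.001  0.039]
clock 16.90 row [ 0.023  0.002 -0.001 -0.004 -0.009  0.072]
clock 16.90 row [ 0.051  0.002 -0.001 -0.003 -0.023  0.105]
clock 16.90 row [ 0.079  0.002 -0.001 -0.003 -0.039  0.136]
clock 16.90 row [ 0.107  0.002 -0.001 -0.003 -0.058  0.166]
clock 16.90 row [ 0.112  0.002 -0.001 -0.003 -0.022  0.218]
clock 16.90 row [ 0.112  0.002 -0.001 -0.002 -0.027  0.233]
```

View pics/s11c.png

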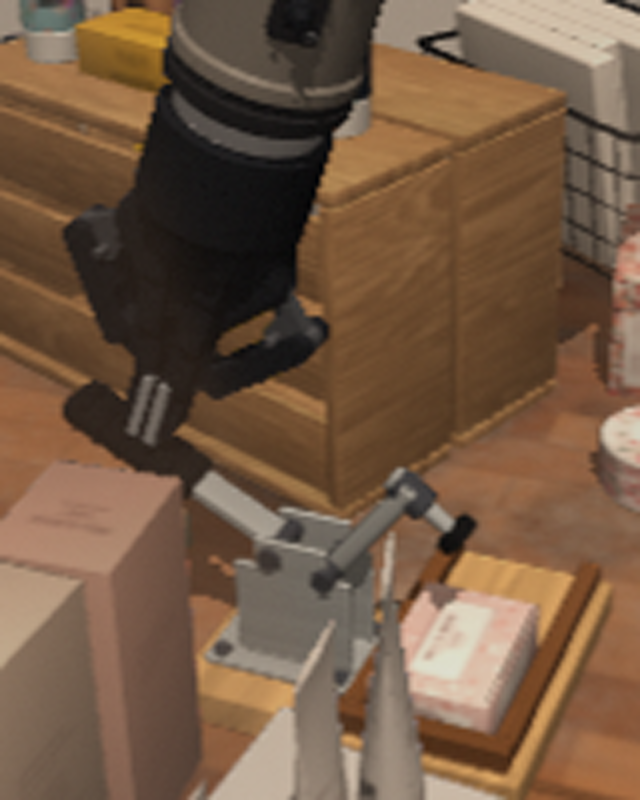

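The handle follows the finger, the arm is swinging down and the force is about 7 N. I'll go on through the dead point.

```bash
python3 -m jog '[0,0,0,-0.004,0,0.02,0,0,0,0,-0.008,0,0.04,0,0.012,0,0,-0.01,-0.004,0.06,0,0.025,0,0,-0.01,-0.009,0.08,0,0.04,0,0,-0.01,-0.015,0.1,0,0.055,0,0,-0.01,-0.023,0.118,0,0.07,0,0,-0.01,-0.03,0.136,0,0.085,0,0,-0.01,-0.04,0.155,0,0.1,0,0,-0.01,-0.045,0.175,0,0.11,0,0,-0.01,-0.04,0.195,0,0.11,0,0,-0.01,-0.035,0.215,0,0.11,0,0,-0.01,-0.03,0.225,0]'; python3 - <<'E'
from hd import *
print(tip(),r.get_obs()["joints"].round(2))
b=r.grab_frame("side");cv2.imwrite("pics/s12.png",b[:,:,::-1])
crop("pics/s12.png",230,130,390,330,4,"pics/s12c.png")
E
```

```text
clock: 18.1
tcp_pos: [0.6359, 0.282, 0.0528]
orientation: [2.251, 2.178, -0.003]
contact_force: [-14.8, -7.6, 30.4]
grip_width: -0.0
[171.06693089  -1.90697627  86.56322287] [-0.28  0.68 -0.35  1.59  0.29  0.91 -0.76]
```

View pics/s12c.png

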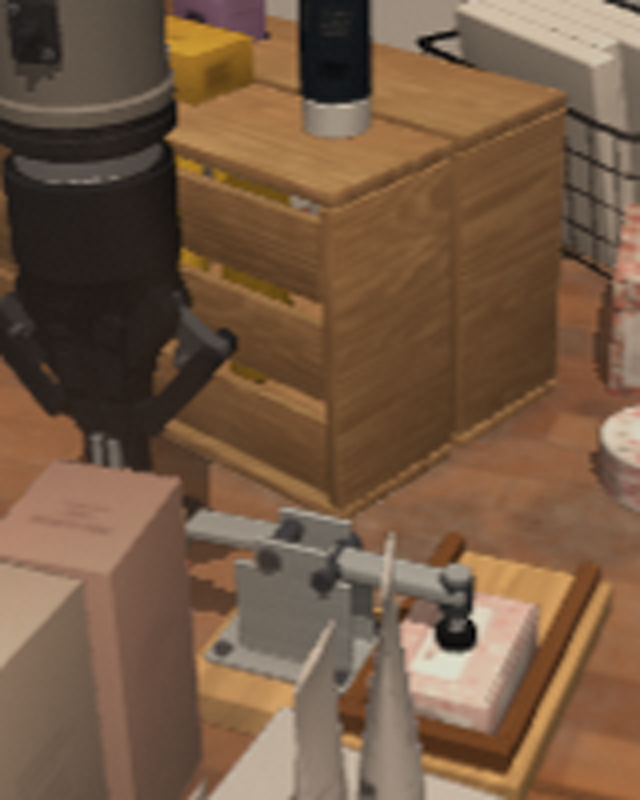

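The handle is level and the foot at crop (457,635) presses on the box. I'll take the hand straight up.

```bash
python3 -m jog '[0,0,0,0,0,-0.03,0,0,0,0,0,0,-0.1,0,0,0,0,0,0,-0.3,0,0,0,0,0,0,-0.5,0,0,0,0,0,0,-0.8,0,0,0,0,0,0,-1,0,0,0,0,0,0,-1,0,0,0,0,0,0,-1,0,0,0,0,0,0,-1,0]'; python3 - <<'E'
from hd import *
print(tip(),r.get_obs()["contact_force"])
a=r.grab_frame("side");cv2.imwrite("pics/s13.png",a[:,:,::-1]);crop("pics/s13.png",230,180,400,330,4,"pics/s13c.png")
a=r.grab_frame("top");cv2.imwrite("pics/t13.png",a[:,:,::-1]);crop("pics/t13.png",200,120,420,300,3.5,"pics/t13c.png")
E
```

```text
clock: 19.05
tcp_pos: [0.6342, 0.2832, 0.2519]
orientation: [2.25, 2.179, -0.005]
contact_force: [0.1, -0.6, -0.4]
grip_width: 0.0003
[169.31711515  -0.71985211 285.74718807] [ 0.05410419 -0.6434037  -0.44384453]
```

View pics/s13c.png

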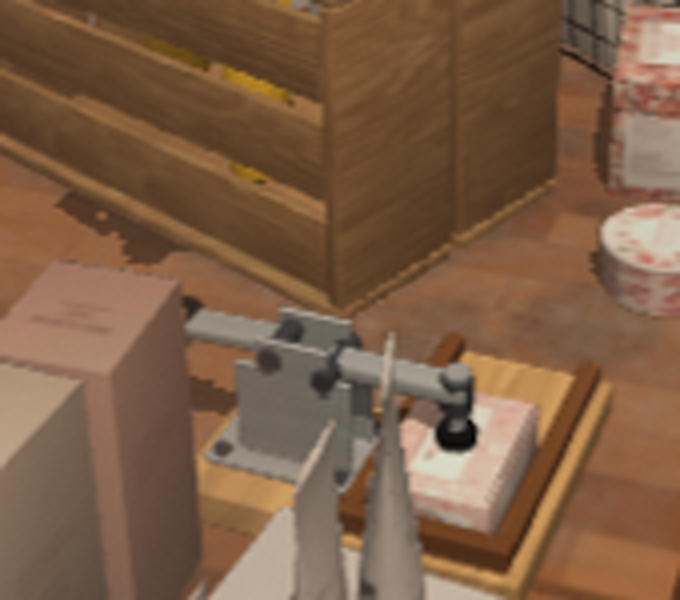

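View pics/t13c.png

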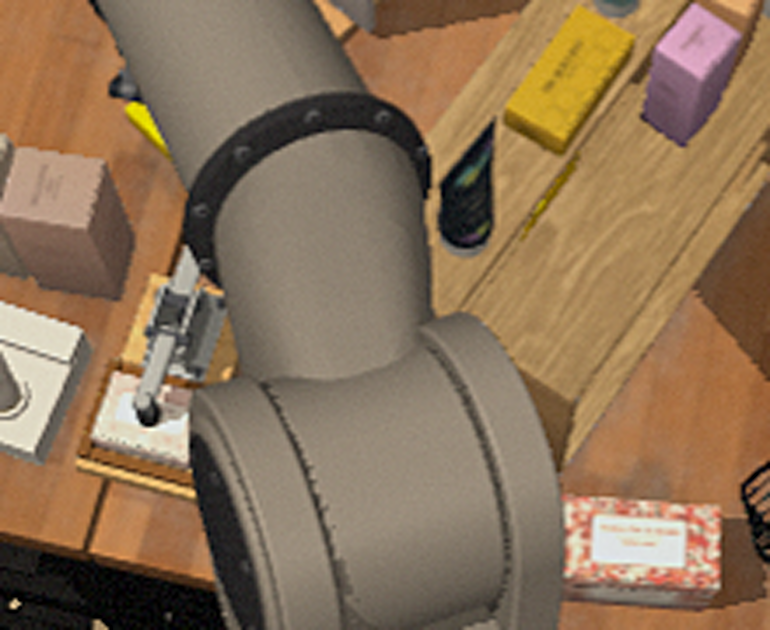

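The clamp stays locked with the hand away. The foot is on the middle of the box, and the box corner at side (352,312) is where it was when seated. I'll hand in.

```bash
python3 -m jog '[0,0,0,0,0,0,0,0,0,0,0,0,0,0,0,0,0,0,0,0,0]'; python3 -c "
from bench import r
o=r.get_obs(); print(o['contact_force'],abs(o['qvel']).max()); r.hand_in()"
```

```text
clock: 19.45
tcp_pos: [0.6338, 0.2829, 0.2504]
orientation: [2.251, 2.179, -0.009]
contact_force: [0.6, 0.4, 0.3]
grip_width: -0.0
[0.64037659 0.43626694 0.26539768] 0.006067483972538573
the job is handed in; nothing more can be done
```

I pushed the pink soap box along the channel with shut fingers until it stalled against the end stop at about 10 N. I then pushed the handle over until it locked, lifted the hand clear and handed in at about 19.5 s. No verdict came back.

**Last checks:** In the last side picture the handle is level and the foot rests on the middle of the box. The box corner is where it was when seated, within about 2 pixels. The wrist force is near zero with the hand about 20 cm above the handle. The red and white tin and the flat tin looked in place. The green box was hidden behind the arm in the last top picture, so I did not re-check it; nothing was pushed near it.

**What failed or disagreed:**
- **Fingertip position:** The reported TCP did not match the real fingertips, which sit about 34 mm behind it along the tool. My first push therefore passed above the box and moved nothing. I saw this in the pictures, confirmed it by touching the channel floor (12.5 N), and corrected for it.
- **Joint 7:** One trial turn of the tool went the wrong way and brought joint 7 to -2.95 rad, with its limit at -2.96. I turned back from there.
- **Not measured:** I could not measure the foot's force on the box or the handle's exact angle. I judged both from the pictures.

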